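# Cure the filler patch on a turning panel

## Robot

A 6-joint arm with a two-finger parallel gripper is mounted at the origin on the work surface. World frame = base frame: x ahead of the robot, y to its left, z up, the work surface at z = 0. Lengths are in m, angles in rad, forces in N, time in s.
With the tool pointing down it reaches from about 0.35 to 0.775 m from the base axis. Payload 7.3 kg.
Tool frame: the origin (TCP) lies between the finger pads, 19 mm behind the fingertips; this is the grasp point; z points along the fingers, y is the direction in which the jaws open and shut (so a half turn about z gives the same grasp; the last joint's range is limited). The gripper opens to 92 mm and grips with 3 to 60 N. Pads are 19 mm wide; open, the fingers measure 130 mm over their backs; the gripper's body (75 mm by 190 mm) begins 47 mm behind the grasp point.
Start: joints at [-1.426, 0.342, 1.524, -0, 1.275, -0.146], TCP at [0.151, -0.503, 0.246] pointing down, gripper open.
Joint ranges: [-2.53, 2.53], [-0.77, 2.02], [0.04, 2.7], [-1, 4.14], [0.28, 2.66], [-3.11, 3.11]. Speed limits (rad/s): [2.57, 2.57, 3.14, 3.14, 3.14, 3.14].

## Interface

Orientations are given as [roll, pitch, yaw] about the fixed x, y, z axes, in that order (R = Rz(yaw) Ry(pitch) Rx(roll)).
In Python, from cell import monitor, viewer, robot gives the robot as it stands.
- The arm moves only by the tool move_arm, never from a script. Its argument "deltas" is a list of rows, each an object of numbers: "x", "y", "z": the shift along the tool's x, y, z in m; "wx", "wy", "wz": the turn, a rotation vector about the tool's x, y, z in degrees; "hand": the opening, from 0 (shut) to 1 (fully open). In form: [{"x": .., "y": .., "z": .., "wx": .., "wy": .., "wz": .., "hand": ..}, ...]. A call has 1 to 8 rows; each row is the pose to reach, as a shift and turn from the pose commanded when the call began, along the tool's axes at that moment; what a row does not reach only later rows make up. A row lasts 1/8 s, in which the tool goes at most 62.5 mm and 10.7 degrees, less where a joint would pass 70% of its speed; a pose out of reach is approached as far as the arm can. A call with a gripper value outside its range is refused whole. The fingers move at their own pace and stop on an object; "grip_force" is the grip in N (left out, the last holds). Time passes only in rows, so rows that repeat a pose let the fingers close. It gives the time, the measured TCP pose, the force and the opening at its end, in the units of the state.
- monitor.observe(): the state, without advancing time (a new reading comes with each control period).
- viewer.read_camera(name): name is "scene" or "top" or "wrist"; returns the picture (384x512x3 uint8, red, green, blue); there is no depth.
- viewer.camera_params(name): a dict with "camera_matrix" (3x3 intrinsics, pixels), "R" (3x3) and "t" (3): a world point X has camera coordinates R X + t. Camera axes: x right, y down, z forward; pixel columns grow to the right and rows downward; lengths in m; the calibration is good to about 2 mm. A picture is of the moment at which its call begins: read the wrist's pose just before it. camera_params takes no time and is no camera call; for the wrist camera it gives the pose at the moment of the call.
- robot.hand_in(): hands the job in, once; it reports no verdict.
The state is a dict: "time": time; "qpos": joint angles; "qvel": joint speeds; "joint_efforts": joint torques, N m; "tool_pos": TCP position; "tool_rot": TCP orientation; "contact_force": force on the tool from outside, world axes, zero at the start; "torque": the same for the moment, N m; "opening": finger opening in m.
Only numpy, scipy, OpenCV 4.12 (cv2) and the standard library are available. Lean on these libraries where they do the work, as an engineer would, in place of code of your own. Each camera call takes 0.05 s, during which the arm holds its last target. There are 200 camera calls.

## Task

Push the turntable's upright handle so that the turntable coasts on its own at about one turn in 5 to 8 seconds, then take the curing lamp from its dock and hold it upright, face down, a few centimetres above the grey filler patch, going round with the patch so that the lamp's centre stays over it for at least 5 seconds without a break while the turntable keeps coasting untouched. Never touch the freshly painted panel or drop or tip the lamp, leave the other things on the bench where they are, and finish by standing the lamp back on its dock and letting go.

Things in the scene. Friction and masses are not known exactly. Their poses are not given: they have to be found in the camera images.
- turntable: Dark steel disc 300 mm across, top 54 mm above the bench, spinning freely either way about its vertical axis (origin, at its underside, z up); pedestal fixed. Inertia with panel nominally 0.03 kg m2, hidden, x 0.7 to 1.4; drag 0.0007 N m s/rad + 0.0003 N m, so it coasts with a time constant of some 40 s. Starts at any angle. Wanted 0.6 to 2.5 rad/s when let go, over 0.25 during the cure.
- handle (a point): Axis of the turntable's upright round black rubber handle at mid height, 102 mm above the bench. 26 mm in diameter (cap 32 mm, top 10 mm), from 54 to 150 mm above the bench, 120 mm from the turntable's axis, on its -x side, across from the patch; turns with the disc. Its axis is 60 mm from the panel's edge.
- panel: White painted sheet panel 190 x 170 mm with a 90 mm round opening, on stubs fixed to the turntable; upper face 84 mm above the bench, collar round the opening 92 mm. Origin on the turntable's axis at the disc's top; reaches -60 to +130 mm along its x, +-85 mm along its y. Wet paint: do not touch.
- patch (a point): Centre of the top of the round grey filler patch on the panel, 44 mm in diameter, top 87 mm above the bench, 95 mm from the turntable's axis on its +x side, across from the handle. Turns with the turntable; z up.
- lamp: Curing lamp, torch-like, 130 mm tall, standing face down on its dock: aluminium head 48 mm across and 28 mm high, tapering to a black round grip 34 mm across from 40 to 130 mm above the face. Origin: centre of the face (underside), z up along its axis. 0.25 kg nominal, +-30%, loose. Grip from above, TCP about 92 mm above the face.
- dock: White round flat lamp dock, 110 mm across, 12 mm high, no rim, fixed on the bench, with a 40 x 50 mm block of the same height at its +x side. Origin: centre of its underside. The lamp stands on its top, up to 20 mm off centre. Turntable and dock stand about 0.4 m apart, either one on the left.
- tape: Roll of yellow masking tape lying flat, 90 mm in diameter, 24 mm high, loose; leave it alone. Origin at its underside's centre.
- thinner: Metal can, 60 mm in diameter, 110 mm tall, upright and loose at the left; leave it alone. Origin at its underside's centre.
- sander: Cork sanding block with a wooden grip, 110 x 60 x 42 mm, loose at the right; leave it alone. Origin at its underside's centre.
Things that resemble listed ones, but are neither listed nor needed, are in the scene too. There is more than one size of the dock; the job needs the smallest.

How it is judged:
On the way, in this order (a step that is already met when the one before it is completed fails the run):
1. the turntable coasts on its own, untouched, faster than 0.6 rad/s (angular speed of turntable above 0.6 rad/s and contact force between turntable and anything else below 0.5 N), for 0.2 s.
2. for 5 s on end the upright lamp (0.25 rad) stays within 22 mm sideways of the patch centre and 8 to 70 mm above it, the turntable coasting untouched above 0.25 rad/s (horizontal distance between lamp and patch below 0.022 m and z of lamp in the frame of patch between 0.008 and 0.07 m and angle between lamp's own z axis and vertical below 0.25 rad and angular speed of turntable above 0.25 rad/s and contact force between turntable and anything else below 0.5 N), for 5 s.
At the end, for the whole second after the job is handed in: The lamp stands upright (within 0.08 rad) and still on its dock, its centre within 30 mm of the dock's centre, released. The turntable may still be turning (horizontal distance between lamp and dock below 0.03 m and height (world z) of lamp between 0.008 and 0.016 m and angle between lamp's own z axis and vertical below 0.08 rad and linear speed of lamp below 0.03 m/s); the robot touches nothing.
It fails at once if the painted panel is touched (more than 0.5 N) (contact force between panel and anything else above 0.5 N).
It fails at once if the turntable is flung round faster than 2.5 rad/s (angular speed of turntable above 2.5 rad/s).
It fails at once if the lamp is tipped or dropped (leans more than 0.7 rad) (angle between lamp's own z axis and vertical above 0.7 rad).
It fails at once if the tape, can or sanding block is moved more than 30 mm (distance of any of tape, thinner, sander from where it was at the start of the episode above 0.03 m).
It also fails if it takes over 54 s, if anything falls off the work surface, if the arm or the gripper's body presses on something with over 40 N, if the wrist force passes 120 N, or if a joint passes its speed limit or range.

## Working session

There is one attempt and no reset: what is moved stays moved. The work goes in short steps, Python scripts to look and compute and a tool call to move; the robot and the scene stay as the last step left them, time stands still between calls to the robot, and variables do not carry over. Pictures are saved under pics/ and viewed, about 8 in all and at most 12, crops included, and the job is handed in when it is done.

Besides the shell and the picture viewer there is one more tool, called after "Emit:" by a JSON object that holds its "method" and its "body", one argument or row to a line. move_arm: Moves the arm, as the interface text tells. Its arguments: {"type":"object","properties":{"deltas":{"type":"array","items":{"type":"object","properties":{"x":{"type":"number"},"y":{"type":"number"},"z":{"type":"number"},"wx":{"type":"number"},"wy":{"type":"number"},"wz":{"type":"number"},"hand":{"type":"number"}}}},"grip_force":{"type":"number"}},"required":["deltas"]}

```bash
ls; mkdir -p pics
python3 - <<'E'
from cell import monitor, viewer, robot
import cv2, numpy as np
s=monitor.observe(); print({k:np.round(v,3).tolist() for k,v in s.items()})
ims=[]
for n in("scene","top"):
    im=viewer.read_camera(n); p=viewer.camera_params(n)
    cv2.imwrite(f"pics/{n}0.png",im[:,:,::-1]); print(n,{k:np.round(v,4).tolist() for k,v in p.items()})
print(monitor.observe()["time"])
E
```

```text
pics
{'time': 0.0, 'qpos': [-1.426, 0.343, 1.525, -0.0, 1.275, -0.146], 'qvel': [-0.001, -0.0, -0.0, -0.001, 0.003, 0.001], 'joint_efforts': [-0.002, -43.124, -24.423, 0.072, 0.056, -0.0], 'tool_pos': [0.15, -0.503, 0.245], 'tool_rot': [-3.14, -0.0, 0.291], 'contact_force': [-0.096, 0.154, -0.114], 'torque': [0.017, -0.026, -0.016], 'opening': 0.092}
scene {'camera_matrix': [[389.0661, 0.0, 262.457], [0.0, 389.0661, 191.0777], [0.0, 0.0, 1.0]], 'R': [[-0.2499, 0.9682, 0.0078], [0.7541, 0.1997, -0.6256], [-0.6073, -0.1505, -0.7801]], 't': [0.1314, -0.3511, 1.5914]}
top {'camera_matrix': [[369.5318, 0.0, 250.748], [0.0, 369.5318, 188.046], [0.0, 0.0, 1.0]], 'R': [[0.0129, -0.9999, 0.0085], [-0.989, -0.014, -0.1474], [0.1475, -0.0065, -0.989]], 't': [-0.0082, 0.5384, 1.2575]}
0.1
```

View pics/top0.png

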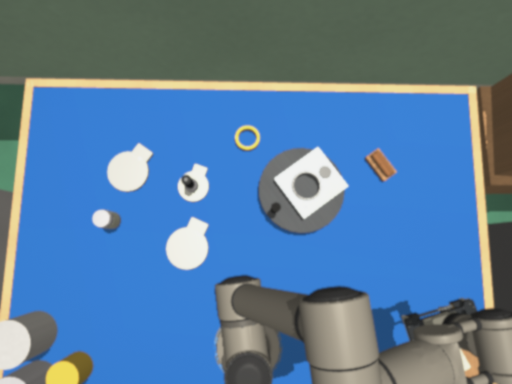

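View pics/scene0.png

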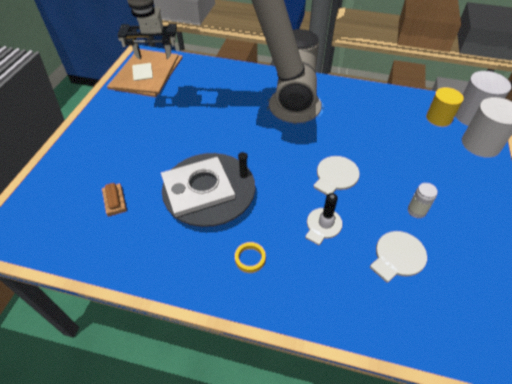

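The top view shows the turntable at about (301,191), the handle at (273,209) and the patch at (325,172). The lamp stands on the small dock at (193,185), the tape is at (247,137), the can at (106,219) and the sander at (380,164). The scene view agrees: turntable (209,190), handle (243,165), patch (179,188), lamp on its dock (325,222).

```bash
cat > h.py <<'E'
from cell import monitor, viewer, robot
import cv2, numpy as np
from scipy.optimize import least_squares
def cast(p,uv,z):
    uv=np.atleast_2d(uv).astype(float); K,R,t=p["camera_matrix"],p["R"],p["t"]
    K,R,t=map(np.array,(K,R,t)); C=-R.T@t
    d=(R.T@np.linalg.inv(K)@np.c_[uv,np.ones(len(uv))].T).T
    return (C+d*((z-C[2])/d[:,2])[:,None])[:,:2]
def proj(p,X):
    c=np.array(p["R"])@X+p["t"]; c=np.array(p["camera_matrix"])@c; return c[:2]/c[2]
def circ(P,r,c0):
    f=least_squares(lambda c:np.hypot(*(P-c).T)-r,c0,loss="soft_l1",f_scale=.003); return f.x,np.median(np.abs(f.fun))
def blob(mask,near,rad):
    m=np.zeros_like(mask); cv2.circle(m,tuple(int(v) for v in near),rad,255,-1); m&=mask
    cs,_=cv2.findContours(m,cv2.RETR_EXTERNAL,cv2.CHAIN_APPROX_NONE); return max(cs,key=cv2.contourArea)[:,0]
E
python3 - <<'E'
from h import *
for n,tt,dk in(("top",(301,191),(193,185)),("scene",(209,190),(325,222))):
    im=cv2.imread(f"pics/{n}0.png"); p=viewer.camera_params(n); hsv=cv2.cvtColor(im,cv2.COLOR_BGR2HSV)
    nb=cv2.inRange(hsv,(0,0,0),(179,110,255))  # not blue
    b=blob(nb,tt,62); P=cast(p,cv2.convexHull(b)[:,0],.054); 
    P=cast(p,b,.054); c,e=circ(P,.15,P.mean(0)); print(n,"turntable",c.round(4),e.round(4),len(P))
    wh=cv2.inRange(hsv,(0,0,150),(179,70,255))
    d=blob(wh,dk,28); P=cast(p,d,.012); 
    c0=P.mean(0)
    c,e=circ(P,.055,c0); print("dock",c.round(4),e.round(4),len(P))
    s=cv2.resize(im[min(dk[1],tt[1])-70:max(dk[1],tt[1])+70,min(dk[0],tt[0])-45:max(dk[0],tt[0])+65],None,fx=3.4,fy=3.4,interpolation=cv2.INTER_CUBIC); print(s.shape,min(dk[1],tt[1])-70,min(dk[0],tt[0])-45)
    cv2.imwrite(f"pics/c_{n}.png",s)
E
```

```text
top turntable [ 0.535  -0.1771] 0.0025 241
dock [0.5516 0.2037] 0.0053 138
(496, 741, 3) 115 148
scene turntable [ 0.5376 -0.1772] 0.003 259
dock [0.5564 0.2024] 0.0061 133
(585, 768, 3) 120 164
```

View pics/c_top.png

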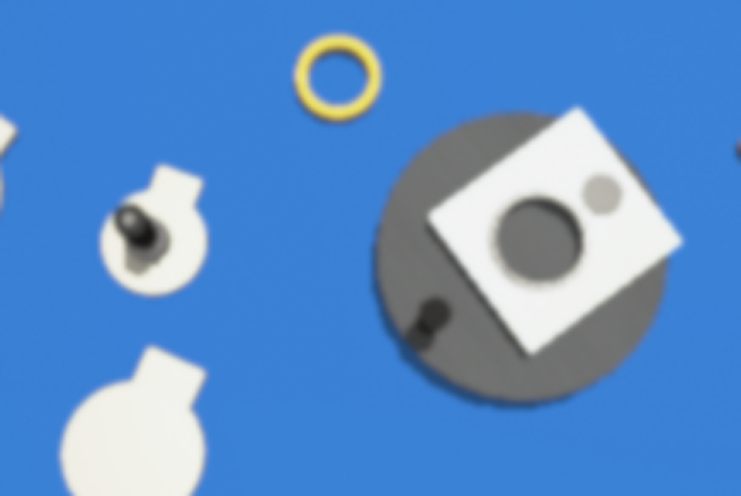

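View pics/c_scene.png

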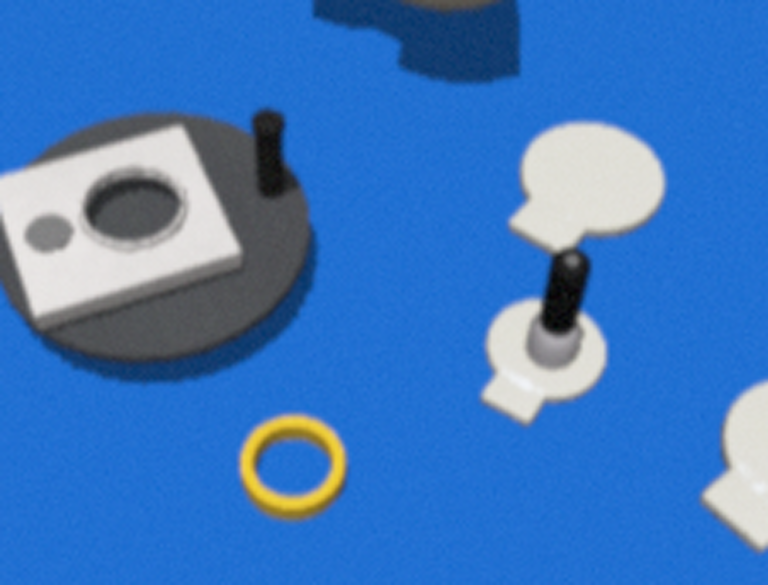

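Crop readings, in crop pixels. Top: lamp cap (133,222), handle cap (434,313), patch (602,195), dock circle (153,242), dock block (178,186). Scene: lamp cap (571,259), handle cap (268,119), patch (49,232), dock circle (546,349).

Run:
```python
from h import *
for n,off,pts in(("top",(148,115),dict(lamp=(133,222,.142),handle=(434,313,.15),patch=(602,195,.087),dock=(153.5,242.5,.012),disc=(521,257,.054),tape=(338,77,.02))),
 ("scene",(164,120),dict(lamp=(571,259,.142),handle=(268,119,.15),patch=(49,232,.087),dock=(546.5,349,.012),tape=(294,465,.02)))):
    p=viewer.camera_params(n)
    for k,(u,v,z) in pts.items():
        x=cast(p,(off[0]+(u+.5)/3.4-.5,off[1]+(v+.5)/3.4-.5),z)[0]; d=x-(.5365,-.177); print(n,k,x.round(4),"r",np.hypot(*d).round(4),"ang",np.degrees(np.arctan2(d[1],d[0])).round(1))
```

```text
top lamp [0.5468 0.2072] r 0.3844 ang 88.5
top handle [ 0.463  -0.0792] r 0.1223 ang 126.9
top patch [ 0.5903 -0.2521] r 0.0924 ang -54.4
top dock [0.5472 0.2068] r 0.3839 ang 88.4
top disc [ 0.5311 -0.1751] r 0.0057 ang 160.1
top tape [0.728  0.0148] r 0.271 ang 45.0
scene lamp [0.546  0.2092] r 0.3863 ang 88.6
scene handle [ 0.4618 -0.0817] r 0.1211 ang 128.1
scene patch [ 0.5916 -0.2531] r 0.0939 ang -54.1
scene dock [0.5503 0.2063] r 0.3835 ang 87.9
scene tape [0.7297 0.0154] r 0.2727 ang 44.9
```

Emit:
{"method": "move_arm", "body": {
  "deltas": [
    {"x":0.047,"y":-0.041,"wz":5,"hand":0},
    {"x":0.094,"y":-0.082,"wz":10,"hand":0},
    {"x":0.141,"y":-0.123,"wz":16.7,"hand":0},
    {"x":0.188,"y":-0.164,"wz":16.7,"hand":0},
    {"x":0.235,"y":-0.205,"wz":16.7,"hand":0},
    {"x":0.282,"y":-0.246,"wz":16.7,"hand":0},
    {"x":0.328,"y":-0.288,"wz":16.7,"hand":0},
    {"x":0.375,"y":-0.329,"wz":16.7,"hand":0}
  ]
}}

```text
schema error: expected keys x, y, z, wx, wy, wz, hand
```

Emit:
{"method": "move_arm", "body": {
  "deltas": [
    {"x":0.047,"y":-0.041,"z":0,"wx":0,"wy":0,"wz":5,"hand":0},
    {"x":0.094,"y":-0.082,"z":0,"wx":0,"wy":0,"wz":10,"hand":0},
    {"x":0.141,"y":-0.123,"z":0,"wx":0,"wy":0,"wz":16.7,"hand":0},
    {"x":0.188,"y":-0.164,"z":0,"wx":0,"wy":0,"wz":16.7,"hand":0},
    {"x":0.235,"y":-0.205,"z":0,"wx":0,"wy":0,"wz":16.7,"hand":0},
    {"x":0.282,"y":-0.246,"z":0,"wx":0,"wy":0,"wz":16.7,"hand":0},
    {"x":0.328,"y":-0.288,"z":0,"wx":0,"wy":0,"wz":16.7,"hand":0},
    {"x":0.375,"y":-0.329,"z":0,"wx":0,"wy":0,"wz":16.7,"hand":0}
  ]
}}

```text
time: 1.1
tool_pos: [0.4161, -0.0783, 0.2455]
tool_rot: [3.141, -0.0, -0.001]
contact_force: [1.3, -0.9, 0.4]
opening: 0.0162
```

Emit:
{"method": "move_arm", "body": {
  "deltas": [
    {"x":0,"y":0,"z":0.05,"wx":0,"wy":0,"wz":0,"hand":0},
    {"x":0,"y":0.001,"z":0.1,"wx":0,"wy":0,"wz":0,"hand":0},
    {"x":0,"y":0.002,"z":0.118,"wx":0,"wy":0,"wz":0,"hand":0},
    {"x":0.007,"y":0.002,"z":0.118,"wx":0,"wy":0,"wz":0,"hand":0}
  ]
}}

```text
time: 1.6
tool_pos: [0.4215, -0.0818, 0.1263]
tool_rot: [-3.14, 0.004, -0.001]
contact_force: [-0.7, -0.2, -0.2]
opening: 0.0008
```

Run:
```python
from h import *
im=viewer.read_camera("scene"); cv2.imwrite("pics/pre.png",cv2.resize(im[100:250,140:320],None,fx=4,fy=4,interpolation=cv2.INTER_CUBIC)[:,:,::-1])
s=monitor.observe(); print(s["time"],s["tool_pos"],s["contact_force"],s["opening"])
C=np.array((.535,-.1768))
for th in(127,126,123,119,113.5,107,100,93,86,79):
    a=np.radians(th); print(th,(C+.12*np.array((np.cos(a),np.sin(a)))-(.0255,0)-s["tool_pos"][:2]).round(4)*(1,-1))
```

```text
1.65 [ 0.42364927 -0.0824711   0.12757949] [ 1.38081164 -1.26439125  1.51868902] 0.0008539146533410538
127 [ 0.0136 -0.0015]
126 [ 0.0153 -0.0028]
123 [ 0.0205 -0.0063]
119 [ 0.0277 -0.0106]
113.5 [ 0.038  -0.0157]
107 [ 0.0508 -0.0204]
100 [ 0.065  -0.0238]
93 [ 0.0796 -0.0255]
86 [ 0.0942 -0.0254]
79 [ 0.1087 -0.0235]
```

View pics/pre.png

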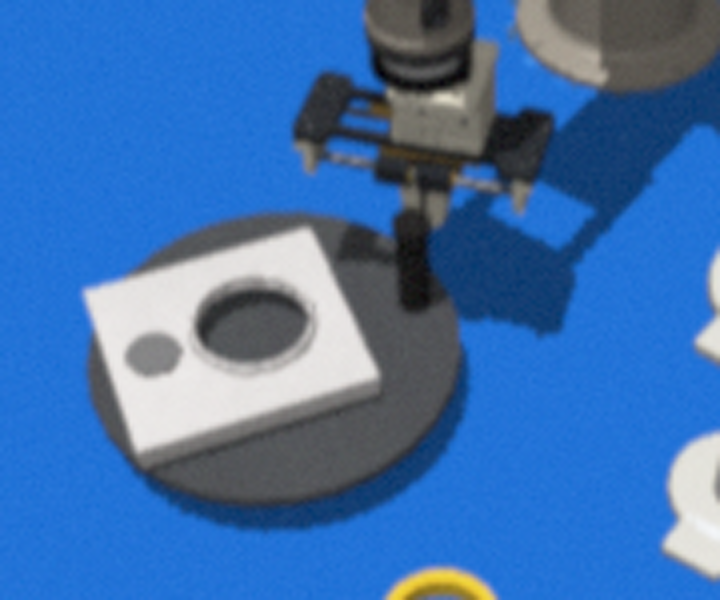

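The closed fingers sit just behind the handle, with finger pads at about (430,205) in the crop and the handle cap at (412,215). Now the push, along the handle's arc.

Emit:
{"method": "move_arm", "body": {
  "deltas": [
    {"x":0.007,"y":-0.001,"z":0,"wx":0,"wy":0,"wz":0,"hand":0},
    {"x":0.014,"y":-0.002,"z":0,"wx":0,"wy":0,"wz":0,"hand":0},
    {"x":0.021,"y":-0.0065,"z":0,"wx":0,"wy":0,"wz":0,"hand":0},
    {"x":0.03,"y":-0.012,"z":0,"wx":0,"wy":0,"wz":0,"hand":0},
    {"x":0.041,"y":-0.017,"z":0,"wx":0,"wy":0,"wz":0,"hand":0},
    {"x":0.054,"y":-0.0215,"z":0,"wx":0,"wy":0,"wz":0,"hand":0},
    {"x":0.0685,"y":-0.0245,"z":0,"wx":0,"wy":0,"wz":0,"hand":0},
    {"x":0.083,"y":-0.0255,"z":0,"wx":0,"wy":0,"wz":0,"hand":0}
  ]
}}

```text
time: 2.65
tool_pos: [0.5068, -0.0566, 0.1275]
tool_rot: [3.141, -0.0, -0.0]
contact_force: [0.1, -0.4, 0.2]
opening: 0.0007
```

```bash
cat >> h.py <<'E'
C=np.array((.535,-.1768))
def angle(n):
    """patch angle (deg) from the panel's outline, and time"""
    t=monitor.observe()["time"]; im=viewer.read_camera(n); p=viewer.camera_params(n)
    hsv=cv2.cvtColor(im,cv2.COLOR_RGB2HSV); wh=cv2.inRange(hsv,(0,0,140),(179,70,255))
    P=cast(p,blob(wh,proj(p,np.r_[C,.084]),55),.084)
    (c,sz,a)=cv2.minAreaRect((P*1000).astype(np.float32)); d=np.array(c)/1000-C
    rough=np.degrees(np.arctan2(d[1],d[0])); a+=90*np.round((rough-a)/90)
    print(n,"t",round(t,3),"ang",round(a,1),"rough",round(rough,1),"size",np.round(sz),"r",np.hypot(*d).round(4)); cv2.imwrite(f"pics/{n}_{t:.2f}.png",im[:,:,::-1]); return t,a
E
python3 -c "
from h import *
angle('top');angle('scene')"
```

```text
top t 2.65 ang 86.9 rough 74.8 size [319. 184.] r 0.0222
scene t 2.7 ang -92.1 rough -90.5 size [193. 178.] r 0.0367
```

Emit:
{"method": "move_arm", "body": {
  "deltas": [
    {"x":-0.01,"y":-0.03,"z":-0.04,"wx":0,"wy":0,"wz":0,"hand":0},
    {"x":0,"y":-0.08,"z":-0.075,"wx":0,"wy":0,"wz":0,"hand":1},
    {"x":0.01,"y":-0.14,"z":-0.085,"wx":0,"wy":0,"wz":0,"hand":1},
    {"x":0.02,"y":-0.195,"z":-0.085,"wx":0,"wy":0,"wz":0,"hand":1},
    {"x":0.03,"y":-0.24,"z":-0.085,"wx":0,"wy":0,"wz":0,"hand":1},
    {"x":0.04,"y":-0.265,"z":-0.085,"wx":0,"wy":0,"wz":0,"hand":1},
    {"x":0.04,"y":-0.265,"z":-0.085,"wx":0,"wy":0,"wz":0,"hand":1}
  ]
}}

```text
time: 3.62
tool_pos: [0.5455, 0.2096, 0.212]
tool_rot: [3.141, 0.001, 0.002]
contact_force: [0.5, -0.7, 0.0]
opening: 0.0555
```

```bash
python3 -c "
from h import *
angle('top');angle('scene'); s=monitor.observe(); print(s['tool_pos'],s['tool_rot'],s['opening'])"
```

```text
top t 3.625 ang -145.4 rough -144.4 size [201. 178.] r 0.0355
scene t 3.675 ang -147.9 rough -145.8 size [194. 174.] r 0.0354
[0.54524964 0.20755703 0.21210437] [ 3.14076843e+00  1.01383899e-03 -4.55306353e-04] 0.06392889746870462
```

Emit:
{"method": "move_arm", "body": {
  "deltas": [
    {"x":0.001,"y":0,"z":0.03,"wx":0,"wy":0,"wz":0,"hand":1},
    {"x":0.001,"y":0,"z":0.07,"wx":0,"wy":0,"wz":0,"hand":1},
    {"x":0.001,"y":0,"z":0.1,"wx":0,"wy":0,"wz":0,"hand":1},
    {"x":0.001,"y":0,"z":0.108,"wx":0,"wy":0,"wz":0,"hand":0.6},
    {"x":0.001,"y":0,"z":0.108,"wx":0,"wy":0,"wz":0,"hand":0.2},
    {"x":0.001,"y":0,"z":0.108,"wx":0,"wy":0,"wz":0,"hand":0.2},
    {"x":0.001,"y":0,"z":0.108,"wx":0,"wy":0,"wz":0,"hand":0.2},
    {"x":0.001,"y":0,"z":0.108,"wx":0,"wy":0,"wz":0,"hand":0.2}
  ],
  "grip_force": 25
}}

```text
time: 4.72
tool_pos: [0.547, 0.2083, 0.1052]
tool_rot: [-3.141, -0.001, -0.001]
contact_force: [0.5, -0.2, 0.1]
opening: 0.0465
```

```bash
python3 -c "
from h import *
angle('top');angle('scene'); s=monitor.observe(); print(s['tool_pos'],s['tool_rot'],s['opening'],s['contact_force'])"
```

```text
top t 4.725 ang 153.6 rough 152.6 size [179. 197.] r 0.0347
scene t 4.775 ang 150.8 rough 152.9 size [177. 193.] r 0.0338
[0.54675059 0.20820065 0.10480528] [ 3.14158724e+00 -5.00549491e-04 -5.70921453e-04] 0.03864937246030511 [-0.44353815 -0.02673458  0.48069399]
```

Emit:
{"method": "move_arm", "body": {
  "deltas": [
    {"x":0,"y":0,"z":0,"wx":0,"wy":0,"wz":0,"hand":0.2},
    {"x":0,"y":0,"z":0,"wx":0,"wy":0,"wz":0,"hand":0.2},
    {"x":0,"y":0,"z":0,"wx":0,"wy":0,"wz":0,"hand":0.2},
    {"x":0,"y":0,"z":-0.015,"wx":0,"wy":0,"wz":0,"hand":0.2},
    {"x":0,"y":0,"z":-0.05,"wx":0,"wy":0,"wz":0,"hand":0.2},
    {"x":0,"y":0,"z":-0.09,"wx":0,"wy":0,"wz":0,"hand":0.2},
    {"x":0,"y":0,"z":-0.117,"wx":0,"wy":0,"wz":0,"hand":0.2},
    {"x":0,"y":0,"z":-0.117,"wx":0,"wy":0,"wz":0,"hand":0.2}
  ],
  "grip_force": 25
}}

```text
time: 5.82
tool_pos: [0.5477, 0.2083, 0.2241]
tool_rot: [-3.141, -0.005, -0.001]
contact_force: [0.1, 0.5, -2.4]
opening: 0.0337
```

```bash
python3 -c "
from h import *
angle('top');t,a=angle('scene'); s=monitor.observe(); print(s['time'],s['tool_pos'],s['tool_rot'],s['opening'],s['contact_force'])
im=cv2.imread(f'pics/scene_{t:.2f}.png')[90:270,130:370]; cv2.imwrite('pics/lift.png',cv2.resize(im,None,fx=3,fy=3))"
```

```text
top t 5.825 ang 94.5 rough 93.1 size [178. 198.] r 0.0351
scene t 5.875 ang 91.8 rough 90.9 size [178. 194.] r 0.0335
5.925 [0.54613298 0.20792601 0.22070766] [ 3.14110929e+00  1.27597629e-03 -7.33490320e-04] 0.033616421073925554 [-1.10423265e-03  5.23346381e-01 -2.91940285e+00]
```

View pics/lift.png

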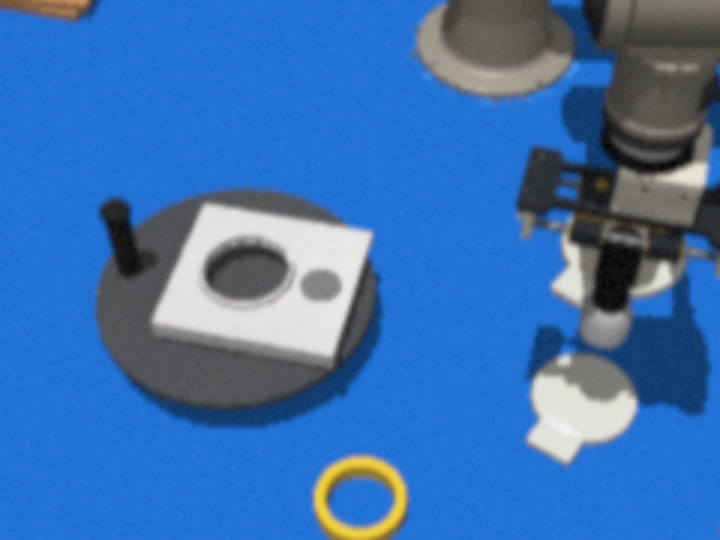

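The lamp hangs upright in the jaws at (608,290), and the dock below is free. The panel is clear, with the patch at (321,285). Next I fit the coast and tabulate where the patch will be.

```bash
cat > model.py <<'E'
from h import *
D=np.array([(2.7,-92.1),(3.625,-145.4),(3.675,-147.9),(4.725,153.6-360),(4.775,150.8-360),(5.825,94.5-360),(5.875,91.8-360)])
def th(t,q):  # exact solution of I w' = -b w - c (w = speed > 0, turning clockwise)
    I=.03*q[2]; k=.0007/I; wi=.0003/.0007; s=t-5.875
    return q[0]-((q[1]+wi)/k*(1-np.exp(-k*s))-wi*s)
q=least_squares(lambda q:np.r_[np.degrees(th(D[:,0],q))-D[:,1],(q[2]-1)/.3],(-4.7,.95,1)).x
E
python3 - <<'E'
from model import *
print(q,(np.degrees(th(D[:,0],q))-D[:,1]).round(1))
t=5.925+np.arange(1,73)/8; a=th(t,q); P=C+.095*np.c_[np.cos(a),np.sin(a)]
print("first call world\n",np.c_[t[:8],P[:8]].round(3))
for k in range(8,72,8): print("call from t",t[k-1].round(3),"base",P[k-1].round(3),"\n",((P[k:k+8]-P[k-1])*(1,-1)).round(4).tolist())
E
```

```text
[-4.67981351  0.91798718  1.02239529] [ 0.1  0.1 -0.2 -0.1 -0.  -0.   0.1]
first call world
 [[ 6.05   0.547 -0.083]
 [ 6.175  0.558 -0.085]
 [ 6.3    0.568 -0.088]
 [ 6.425  0.578 -0.092]
 [ 6.55   0.587 -0.097]
 [ 6.675  0.596 -0.104]
 [ 6.8    0.603 -0.111]
 [ 6.925  0.61  -0.119]]
call from t 6.925 base [ 0.61  -0.119] 
 [[0.0059, 0.0087], [0.0109, 0.0179], [0.0147, 0.0275], [0.0175, 0.0375], [0.0192, 0.0477], [0.0197, 0.058], [0.0192, 0.0682], [0.0175, 0.0782]]
call from t 7.925 base [ 0.628 -0.197] 
 [[-0.0027, 0.0098], [-0.0064, 0.0192], [-0.011, 0.0281], [-0.0166, 0.0364], [-0.0229, 0.0441], [-0.03, 0.0511], [-0.0378, 0.0572], [-0.0461, 0.0625]]
call from t 8.925 base [ 0.582 -0.26 ] 
 [[-0.0088, 0.0044], [-0.0179, 0.0078], [-0.0273, 0.0103], [-0.0369, 0.0118], [-0.0465, 0.0123], [-0.0561, 0.0118], [-0.0655, 0.0104], [-0.0747, 0.0081]]
call from t 9.925 base [ 0.507 -0.268] 
 [[-0.0089, -0.0032], [-0.0174, -0.0073], [-0.0254, -0.0122], [-0.0329, -0.0178], [-0.0397, -0.0241], [-0.0459, -0.031], [-0.0513, -0.0385], [-0.056, -0.0464]]
call from t 10.925 base [ 0.451 -0.221] 
 [[-0.0039, -0.0083], [-0.0069, -0.0168], [-0.0091, -0.0256], [-0.0105, -0.0345], [-0.011, -0.0435], [-0.0107, -0.0524], [-0.0095, -0.0612], [-0.0075, -0.0699]]
call from t 11.925 base [ 0.443 -0.151] 
 [[0.0028, -0.0084], [0.0063, -0.0164], [0.0105, -0.0241], [0.0153, -0.0313], [0.0208, -0.038], [0.0269, -0.0441], [0.0334, -0.0497], [0.0404, -0.0546]]
call from t 12.925 base [ 0.484 -0.097] 
 [[0.0074, -0.0043], [0.015, -0.0078], [0.023, -0.0107], [0.0311, -0.0128], [0.0393, -0.0142], [0.0476, -0.0149], [0.0559, -0.0148], [0.0641, -0.014]]
call from t 13.925 base [ 0.548 -0.083] 
 [[0.0081, 0.0015], [0.0159, 0.0036], [0.0236, 0.0064], [0.0309, 0.0098], [0.0379, 0.0138], [0.0444, 0.0184], [0.0506, 0.0235], [0.0563, 0.029]]
```

Emit:
{"method": "move_arm", "body": {
  "deltas": [
    {"x":0.006,"y":0.03,"z":0,"wx":0,"wy":0,"wz":0,"hand":0.2},
    {"x":0.014,"y":0.085,"z":0,"wx":0,"wy":0,"wz":0,"hand":0.2},
    {"x":0.022,"y":0.14,"z":0,"wx":0,"wy":0,"wz":0,"hand":0.2},
    {"x":0.03,"y":0.195,"z":0,"wx":0,"wy":0,"wz":0,"hand":0.2},
    {"x":0.038,"y":0.245,"z":0,"wx":0,"wy":0,"wz":0,"hand":0.2},
    {"x":0.047,"y":0.287,"z":0,"wx":0,"wy":0,"wz":0,"hand":0.2},
    {"x":0.056,"y":0.315,"z":0,"wx":0,"wy":0,"wz":0,"hand":0.2},
    {"x":0.0635,"y":0.327,"z":0,"wx":0,"wy":0,"wz":0,"hand":0.2}
  ]
}}

```text
time: 6.92
tool_pos: [0.6094, -0.1203, 0.2194]
tool_rot: [-3.141, 0.003, -0.003]
contact_force: [0.3, 0.8, -1.8]
opening: 0.0335
```

Emit:
{"method": "move_arm", "body": {
  "deltas": [
    {"x":0.006,"y":0.0087,"z":0,"wx":0,"wy":0,"wz":0,"hand":0.2},
    {"x":0.011,"y":0.018,"z":0,"wx":0,"wy":0,"wz":0,"hand":0.2},
    {"x":0.0147,"y":0.0275,"z":0,"wx":0,"wy":0,"wz":0,"hand":0.2},
    {"x":0.0175,"y":0.0375,"z":0,"wx":0,"wy":0,"wz":0,"hand":0.2},
    {"x":0.0192,"y":0.0477,"z":0,"wx":0,"wy":0,"wz":0,"hand":0.2},
    {"x":0.0197,"y":0.058,"z":0,"wx":0,"wy":0,"wz":0,"hand":0.2},
    {"x":0.0192,"y":0.068,"z":0,"wx":0,"wy":0,"wz":0,"hand":0.2},
    {"x":0.0175,"y":0.078,"z":0,"wx":0,"wy":0,"wz":0,"hand":0.2}
  ]
}}

```text
time: 7.92
tool_pos: [0.6273, -0.1976, 0.2215]
tool_rot: [3.142, 0.0, -0.001]
contact_force: [-0.1, -0.2, -1.9]
opening: 0.034
```

Run:
```python
from model import *
s=monitor.observe(); a=th(s["time"],q); print(s["time"],s["tool_pos"],"patch model",C+.095*np.array((np.cos(a),np.sin(a))),"handle",C-.12*np.array((np.cos(a),np.sin(a))))
p=viewer.camera_params("scene"); im=viewer.read_camera("scene"); h=C-.12*np.array((np.cos(a),np.sin(a)))
u=proj(p,np.r_[h,.15]); print("handle cap expected crop px",(u-(130,90))*3)
cv2.imwrite('pics/cure.png',cv2.resize(im[90:270,130:370],None,fx=3,fy=3)[:,:,::-1])
```

```text
7.925 [ 0.62725826 -0.19761805  0.22148724] patch model [ 0.62781432 -0.19706084] handle [ 0.41776086 -0.15120736]
handle cap expected crop px [286.37859626 153.00587358]
```

View pics/cure.png

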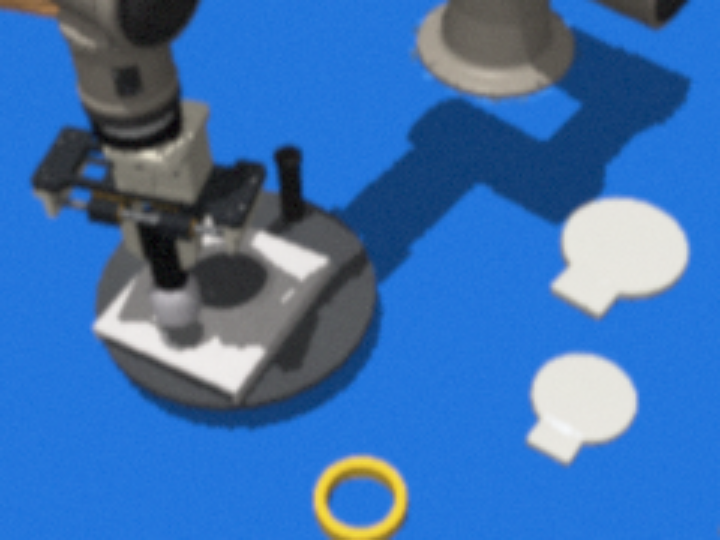

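The handle cap is at (288,153), against (286,153) from the model, and the lamp is over the patch at about (178,310). I retime the table for the 0.05 s the camera call took.

Run:
```python
from model import *
f=lambda t:C+.095*np.c_[np.cos(th(t,q)),np.sin(th(t,q))]
b=np.array([[.6275,-.197]]); t0=monitor.observe()["time"]; print(t0)
for k in range(6):
    P=f(t0+k+np.arange(1,9)/8); print(((P-b)*(1,-1)).round(3).tolist(),P[-1].round(3)); b=P[-1:]
```

```text
7.975
[[-0.004, 0.014], [-0.008, 0.023], [-0.013, 0.032], [-0.019, 0.04], [-0.025, 0.047], [-0.033, 0.054], [-0.041, 0.059], [-0.049, 0.064]] [ 0.578 -0.261]
[[-0.009, 0.004], [-0.018, 0.007], [-0.028, 0.009], [-0.037, 0.01], [-0.047, 0.01], [-0.056, 0.01], [-0.066, 0.008], [-0.075, 0.005]] [ 0.503 -0.266]
[[-0.009, -0.004], [-0.017, -0.008], [-0.025, -0.013], [-0.032, -0.019], [-0.039, -0.026], [-0.045, -0.033], [-0.05, -0.04], [-0.054, -0.048]] [ 0.449 -0.218]
[[-0.004, -0.008], [-0.006, -0.017], [-0.008, -0.026], [-0.009, -0.035], [-0.009, -0.044], [-0.009, -0.053], [-0.007, -0.061], [-0.005, -0.07]] [ 0.444 -0.148]
[[0.003, -0.008], [0.007, -0.016], [0.011, -0.024], [0.016, -0.031], [0.022, -0.037], [0.028, -0.043], [0.035, -0.048], [0.042, -0.053]] [ 0.487 -0.095]
[[0.007, -0.004], [0.015, -0.007], [0.023, -0.01], [0.031, -0.012], [0.04, -0.013], [0.048, -0.013], [0.056, -0.013], [0.064, -0.012]] [ 0.551 -0.083]
```

Emit:
{"method": "move_arm", "body": {
  "deltas": [
    {"x":-0.004,"y":0.014,"z":0,"wx":0,"wy":0,"wz":0,"hand":0.2},
    {"x":-0.008,"y":0.023,"z":0,"wx":0,"wy":0,"wz":0,"hand":0.2},
    {"x":-0.013,"y":0.032,"z":0,"wx":0,"wy":0,"wz":0,"hand":0.2},
    {"x":-0.019,"y":0.04,"z":0,"wx":0,"wy":0,"wz":0,"hand":0.2},
    {"x":-0.025,"y":0.047,"z":0,"wx":0,"wy":0,"wz":0,"hand":0.2},
    {"x":-0.033,"y":0.054,"z":0,"wx":0,"wy":0,"wz":0,"hand":0.2},
    {"x":-0.041,"y":0.059,"z":0,"wx":0,"wy":0,"wz":0,"hand":0.2},
    {"x":-0.049,"y":0.064,"z":0,"wx":0,"wy":0,"wz":0,"hand":0.2}
  ]
}}

```text
time: 8.98
tool_pos: [0.5778, -0.2611, 0.2216]
tool_rot: [3.142, -0.0, -0.001]
contact_force: [0.1, 0.6, -2.5]
opening: 0.0332
```

Emit:
{"method": "move_arm", "body": {
  "deltas": [
    {"x":-0.009,"y":0.004,"z":0,"wx":0,"wy":0,"wz":0,"hand":0.2},
    {"x":-0.018,"y":0.007,"z":0,"wx":0,"wy":0,"wz":0,"hand":0.2},
    {"x":-0.028,"y":0.009,"z":0,"wx":0,"wy":0,"wz":0,"hand":0.2},
    {"x":-0.037,"y":0.01,"z":0,"wx":0,"wy":0,"wz":0,"hand":0.2},
    {"x":-0.047,"y":0.01,"z":0,"wx":0,"wy":0,"wz":0,"hand":0.2},
    {"x":-0.056,"y":0.01,"z":0,"wx":0,"wy":0,"wz":0,"hand":0.2},
    {"x":-0.066,"y":0.008,"z":0,"wx":0,"wy":0,"wz":0,"hand":0.2},
    {"x":-0.075,"y":0.005,"z":0,"wx":0,"wy":0,"wz":0,"hand":0.2}
  ]
}}

```text
time: 9.98
tool_pos: [0.5027, -0.2656, 0.2216]
tool_rot: [3.142, -0.0, -0.001]
contact_force: [-0.1, 0.6, -3.2]
opening: 0.0338
```

Emit:
{"method": "move_arm", "body": {
  "deltas": [
    {"x":-0.009,"y":-0.004,"z":0,"wx":0,"wy":0,"wz":0,"hand":0.2},
    {"x":-0.017,"y":-0.008,"z":0,"wx":0,"wy":0,"wz":0,"hand":0.2},
    {"x":-0.025,"y":-0.013,"z":0,"wx":0,"wy":0,"wz":0,"hand":0.2},
    {"x":-0.032,"y":-0.019,"z":0,"wx":0,"wy":0,"wz":0,"hand":0.2},
    {"x":-0.039,"y":-0.026,"z":0,"wx":0,"wy":0,"wz":0,"hand":0.2},
    {"x":-0.045,"y":-0.033,"z":0,"wx":0,"wy":0,"wz":0,"hand":0.2},
    {"x":-0.05,"y":-0.04,"z":0,"wx":0,"wy":0,"wz":0,"hand":0.2},
    {"x":-0.054,"y":-0.048,"z":0,"wx":0,"wy":0,"wz":0,"hand":0.2}
  ]
}}

```text
time: 10.98
tool_pos: [0.4491, -0.2173, 0.2216]
tool_rot: [3.141, -0.0, -0.001]
contact_force: [1.2, -0.4, -1.9]
opening: 0.0335
```

Run:
```python
from model import *
s=monitor.observe(); a=th(s["time"],q); print(s["time"],s["tool_pos"],"patch model",C+.095*np.array((np.cos(a),np.sin(a))))
```

```text
10.975 [ 0.44914969 -0.21728508  0.2215633 ] patch model [ 0.44936795 -0.21793577]
```

Emit:
{"method": "move_arm", "body": {
  "deltas": [
    {"x":-0.004,"y":-0.008,"z":0,"wx":0,"wy":0,"wz":0,"hand":0.2},
    {"x":-0.006,"y":-0.017,"z":0,"wx":0,"wy":0,"wz":0,"hand":0.2},
    {"x":-0.008,"y":-0.026,"z":0,"wx":0,"wy":0,"wz":0,"hand":0.2},
    {"x":-0.009,"y":-0.035,"z":0,"wx":0,"wy":0,"wz":0,"hand":0.2},
    {"x":-0.009,"y":-0.044,"z":0,"wx":0,"wy":0,"wz":0,"hand":0.2},
    {"x":-0.009,"y":-0.053,"z":0,"wx":0,"wy":0,"wz":0,"hand":0.2},
    {"x":-0.007,"y":-0.061,"z":0,"wx":0,"wy":0,"wz":0,"hand":0.2},
    {"x":-0.005,"y":-0.07,"z":0,"wx":0,"wy":0,"wz":0,"hand":0.2}
  ]
}}

```text
time: 11.98
tool_pos: [0.4446, -0.1473, 0.2215]
tool_rot: [3.141, -0.0, -0.001]
contact_force: [-0.6, 0.5, -3.3]
opening: 0.0337
```

Emit:
{"method": "move_arm", "body": {
  "deltas": [
    {"x":0.003,"y":-0.008,"z":0,"wx":0,"wy":0,"wz":0,"hand":0.2},
    {"x":0.007,"y":-0.016,"z":0,"wx":0,"wy":0,"wz":0,"hand":0.2},
    {"x":0.011,"y":-0.024,"z":0,"wx":0,"wy":0,"wz":0,"hand":0.2},
    {"x":0.016,"y":-0.031,"z":0,"wx":0,"wy":0,"wz":0,"hand":0.2},
    {"x":0.022,"y":-0.037,"z":0,"wx":0,"wy":0,"wz":0,"hand":0.2},
    {"x":0.028,"y":-0.043,"z":0,"wx":0,"wy":0,"wz":0,"hand":0.2},
    {"x":0.035,"y":-0.048,"z":0,"wx":0,"wy":0,"wz":0,"hand":0.2},
    {"x":0.042,"y":-0.053,"z":0,"wx":0,"wy":0,"wz":0,"hand":0.2}
  ]
}}

```text
time: 12.98
tool_pos: [0.487, -0.0945, 0.2215]
tool_rot: [3.141, -0.0, -0.001]
contact_force: [0.1, -0.6, -2.0]
opening: 0.0338
```

Emit:
{"method": "move_arm", "body": {
  "deltas": [
    {"x":0.007,"y":-0.004,"z":0,"wx":0,"wy":0,"wz":0,"hand":0.2},
    {"x":0.015,"y":-0.007,"z":0,"wx":0,"wy":0,"wz":0,"hand":0.2},
    {"x":0.023,"y":-0.01,"z":0,"wx":0,"wy":0,"wz":0,"hand":0.2},
    {"x":0.031,"y":-0.012,"z":0,"wx":0,"wy":0,"wz":0,"hand":0.2},
    {"x":0.04,"y":-0.013,"z":0,"wx":0,"wy":0,"wz":0,"hand":0.2},
    {"x":0.048,"y":-0.013,"z":0,"wx":0,"wy":0,"wz":0,"hand":0.2},
    {"x":0.056,"y":-0.013,"z":0,"wx":0,"wy":0,"wz":0,"hand":0.2},
    {"x":0.064,"y":-0.012,"z":0,"wx":0,"wy":0,"wz":0,"hand":0.2}
  ]
}}

```text
time: 13.98
tool_pos: [0.551, -0.0829, 0.2215]
tool_rot: [3.141, 0.0, -0.001]
contact_force: [1.5, -0.1, -2.2]
opening: 0.0335
```

Run:
```python
from model import *
s=monitor.observe(); t=s["time"]; a=th(t,q); d=np.array((np.cos(a),np.sin(a))); print(t,s["tool_pos"],"patch model",C+.095*d)
p=viewer.camera_params("scene"); im=viewer.read_camera("scene")
print("handle cap expected crop px",(proj(p,np.r_[C-.12*d,.15])-(130,90))*3)
cv2.imwrite('pics/cure2.png',cv2.resize(im[90:270,130:370],None,fx=3,fy=3)[:,:,::-1])
```

```text
13.975 [ 0.55098207 -0.08293236  0.22145825] patch model [ 0.5511794  -0.08318789]
handle cap expected crop px [124.79587166 191.22609046]
```

View pics/cure2.png

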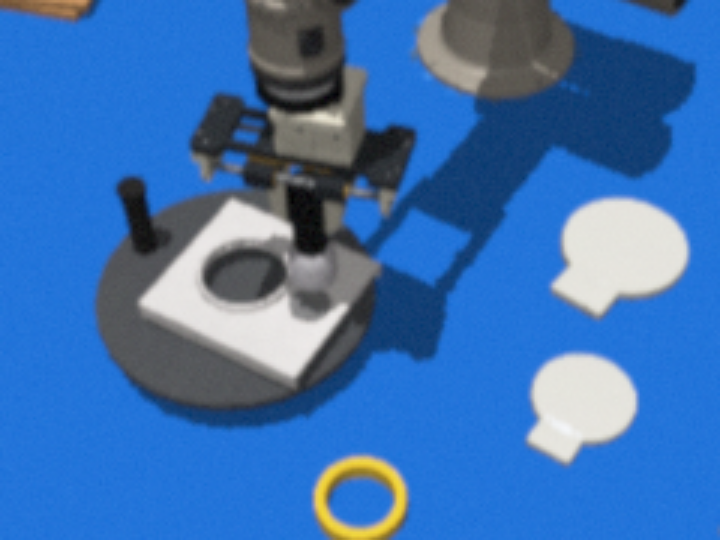

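The handle cap is at (131,185) against (125,191) predicted, so after a full turn the patch is about 6 mm from the model and the cure held well within tolerance. Now back to the dock.

Emit:
{"method": "move_arm", "body": {
  "deltas": [
    {"x":0,"y":-0.02,"z":0,"wx":0,"wy":0,"wz":0,"hand":0.2},
    {"x":0,"y":-0.06,"z":0,"wx":0,"wy":0,"wz":0,"hand":0.2},
    {"x":0,"y":-0.11,"z":0,"wx":0,"wy":0,"wz":0,"hand":0.2},
    {"x":0,"y":-0.165,"z":0,"wx":0,"wy":0,"wz":0,"hand":0.2},
    {"x":-0.002,"y":-0.215,"z":0,"wx":0,"wy":0,"wz":0,"hand":0.2},
    {"x":-0.002,"y":-0.26,"z":0,"wx":0,"wy":0,"wz":0,"hand":0.2},
    {"x":-0.002,"y":-0.284,"z":0,"wx":0,"wy":0,"wz":0,"hand":0.2},
    {"x":-0.002,"y":-0.29,"z":0,"wx":0,"wy":0,"wz":0,"hand":0.2}
  ]
}}

```text
time: 15.02
tool_pos: [0.5477, 0.2094, 0.2214]
tool_rot: [-3.141, 0.0, 0.002]
contact_force: [0.3, -1.0, -2.1]
opening: 0.0335
```

Emit:
{"method": "move_arm", "body": {
  "deltas": [
    {"x":0,"y":0,"z":0.03,"wx":0,"wy":0,"wz":0,"hand":0.2},
    {"x":0,"y":0,"z":0.07,"wx":0,"wy":0,"wz":0,"hand":0.2},
    {"x":0,"y":0,"z":0.1,"wx":0,"wy":0,"wz":0,"hand":0.2},
    {"x":0,"y":0,"z":0.11,"wx":0,"wy":0,"wz":0,"hand":0.2},
    {"x":0,"y":0,"z":0.113,"wx":0,"wy":0,"wz":0,"hand":0.2},
    {"x":0,"y":0,"z":0.115,"wx":0,"wy":0,"wz":0,"hand":0.2},
    {"x":0,"y":0,"z":0.1165,"wx":0,"wy":0,"wz":0,"hand":0.2},
    {"x":0,"y":0,"z":0.1165,"wx":0,"wy":0,"wz":0,"hand":0.2}
  ]
}}

```text
time: 16.02
tool_pos: [0.5489, 0.2072, 0.1055]
tool_rot: [-3.142, -0.001, -0.001]
contact_force: [0.1, 0.6, -2.4]
opening: 0.0338
```

Emit:
{"method": "move_arm", "body": {
  "deltas": [
    {"x":0,"y":0,"z":0.0005,"wx":0,"wy":0,"wz":0,"hand":0.2},
    {"x":0,"y":0,"z":0.001,"wx":0,"wy":0,"wz":0,"hand":0.2},
    {"x":0,"y":0,"z":0.001,"wx":0,"wy":0,"wz":0,"hand":0.2}
  ]
}}

```text
time: 16.4
tool_pos: [0.5489, 0.2072, 0.1046]
tool_rot: [-3.141, -0.001, -0.001]
contact_force: [-1.4, 0.6, 3.4]
opening: 0.0335
```

Force has turned upward, so the lamp is standing on the dock. Release.

Emit:
{"method": "move_arm", "body": {
  "deltas": [
    {"x":0,"y":0,"z":0,"wx":0,"wy":0,"wz":0,"hand":0.4},
    {"x":0,"y":0,"z":0,"wx":0,"wy":0,"wz":0,"hand":0.5},
    {"x":0,"y":0,"z":0,"wx":0,"wy":0,"wz":0,"hand":0.7},
    {"x":0,"y":0,"z":0,"wx":0,"wy":0,"wz":0,"hand":0.9},
    {"x":0,"y":0,"z":0,"wx":0,"wy":0,"wz":0,"hand":0.9},
    {"x":0,"y":0,"z":0,"wx":0,"wy":0,"wz":0,"hand":0.9}
  ]
}}

```text
time: 17.15
tool_pos: [0.5487, 0.2071, 0.104]
tool_rot: [3.141, 0.0, -0.001]
contact_force: [-0.3, -0.1, -0.7]
opening: 0.0799
```

Emit:
{"method": "move_arm", "body": {
  "deltas": [
    {"x":0,"y":0,"z":-0.02,"wx":0,"wy":0,"wz":0,"hand":0.9},
    {"x":0,"y":0,"z":-0.06,"wx":0,"wy":0,"wz":0,"hand":0.9},
    {"x":0,"y":0,"z":-0.11,"wx":0,"wy":0,"wz":0,"hand":0.9},
    {"x":0,"y":0,"z":-0.14,"wx":0,"wy":0,"wz":0,"hand":0.9},
    {"x":0,"y":0,"z":-0.14,"wx":0,"wy":0,"wz":0,"hand":0.9},
    {"x":0,"y":0,"z":-0.14,"wx":0,"wy":0,"wz":0,"hand":0.9}
  ]
}}

```text
time: 17.9
tool_pos: [0.5481, 0.207, 0.2429]
tool_rot: [3.141, 0.002, -0.001]
contact_force: [-0.4, 0.5, -0.6]
opening: 0.0826
```

Run:
```python
from h import *
im=viewer.read_camera("scene"); cv2.imwrite('pics/end.png',cv2.resize(im[90:270,130:370],None,fx=3,fy=3)[:,:,::-1])
s=monitor.observe(); print(s["time"],s["tool_pos"],s["contact_force"],s["opening"])
p=viewer.camera_params("scene"); print([((proj(p,np.array(X))-(130,90))*3).round() for X in((.549,.2065,.142),(.549,.2065,.012))])
```

```text
17.95 [0.54796392 0.20698059 0.24244752] [ 0.5693662  -0.83943394 -0.53646136] 0.08287672325989938
[array([602., 319.]), array([584., 396.])]
```

View pics/end.png

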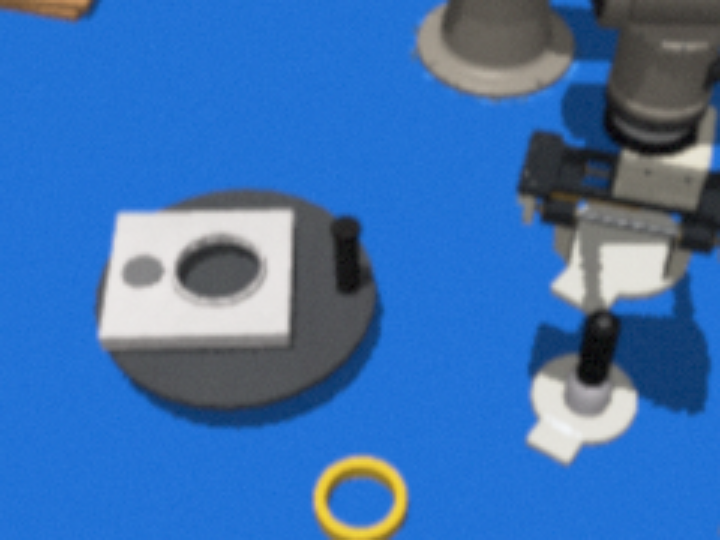

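The lamp stands upright and centred on the dock (cap at (602,319) as expected), and the gripper is clear above it.

```bash
python3 -c "
from cell import robot; print(robot.hand_in())"
```

```text
the job is handed in; nothing more can be done
None
```

I spun the turntable, cured the patch with the lamp, stood the lamp back on its small dock and let go. The job was handed in at about 18 s of the 54 s; no verdict is reported.

- **Spin:** I pushed the handle along its arc with closed fingers held above panel height. The turntable then coasted at about 1.0 rad/s, roughly one turn in 6.3 s.
- **Cure:** I carried the lamp round over the patch from about t = 6.9 s to 14.0 s, with its face about 40 mm above the patch. At the moments I checked, the tool was within 1 mm of the fitted coasting model. At the end, the handle picture put the patch about 6 mm from the model, against the 22 mm allowed. I did not check the patch by picture between t = 8 s and 14 s.
- **Final checks:** The last picture shows the lamp upright and centred on its dock and the gripper clear above it. The turntable had kept turning, and the tape was in place. I did not re-measure the can and sander, but the arm never went near them.

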